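Clear the lemon ends and park the scraper in its block

ROBOT

A 6-joint arm with a two-finger parallel gripper is mounted at the origin on the work surface. World frame = base frame: x ahead of the robot, y to its left, z up, the work surface at z = 0. Lengths are in m, angles in degrees, forces in N, time in s.
With the tool pointing down it reaches from about 0.275 to 0.825 m from the base axis. Payload 5.2 kg.
Tool frame: the origin (TCP) lies midway between the tips of the shut fingers; the grasp point (between the pads) lies 19 mm behind it (robot.grip_point_offset is the distance from the TCP to the grasp point, in m); z points along the fingers, y is the line along which they close (so a half turn about z gives the same grasp; the last joint's range is limited). The gripper opens to 93 mm and grips with 3 to 60 N. Pads are 15 mm wide; open, the fingers measure 128 mm over their backs; the gripper's body (75 mm by 188 mm) begins 65 mm behind the grasp point.
Start: joints at [53.411, 14.817, 87.949, -0, 77.235, -11.62], TCP at [0.232, 0.499, 0.181] pointing down, gripper open.
Joint ranges: [-179.93, 179.93], [-52.35, 119.4], [10.71, 147.94], [-69.91, 249.91], [12.55, 155.21], [-178.61, 178.61]. Speed limits (degrees/s): [147.25, 147.25, 180, 180, 180, 180].

INTERFACE

Orientations are given as [roll, pitch, yaw] about the fixed x, y, z axes, in that order (R = Rz(yaw) Ry(pitch) Rx(roll)).
In Python, from station import get_obs, capture, get_calibration, hand_in, models, robot gives the robot as it stands.
- The arm moves only by the tool drive_tool, never from a script. Its argument "moves" is one flat list of numbers, 5 for each row, row after row: the shift along the tool's x, y, z scaled (see below), then the turn about the tool's z scaled (see below), then the closure, from -1 (fully open) to 1 (shut). A call has exactly 5 rows; each row shifts and turns the commanded pose from where the row before left it, along the tool's axes as they then stand; what a row does not reach is not made up. The controller multiplies each number of a shift by 100 mm and each number of a turn by 8 degrees. A row lasts 1/10 s, in which the tool goes at most 50 mm and 8.59 degrees, less where a joint would pass 70% of its speed; a pose out of reach is approached as far as the arm can. A call with a number of a shift or a turn outside -1 to 1 is refused whole. A call with a gripper value outside its range is refused whole. The fingers move at their own pace and stop on an object; "force" is the grip in N (left out, the last holds). Time passes only in rows, so rows that do not move let the fingers close, or fill a call up. It gives the time, the measured TCP pose, the force, the opening and the grip force at its end, in the units of the state.
- get_obs(): the state, without advancing time (a new reading comes with each control period).
- capture(name): name is "side" or "top"; returns the picture (420x560x3 uint8, blue, green, red); there is no depth.
- get_calibration(name): a dict with "camera_matrix" (3x3 intrinsics, pixels), "extrinsics" (4x4, takes a point from camera to world coordinates). Camera axes: x right, y down, z forward; pixel columns grow to the right and rows downward; lengths in m; the calibration is good to about 2 mm. A picture is of the moment at which its call begins. get_calibration takes no time and is no camera call.
- hand_in(): hands the job in; it is judged then, once.
Trained networks look in the newest picture that a camera, given by its name, has taken for a name from the list of things; names that differ only in an ending like _2 or _b are one class to them, and where a whole thing is asked for, a point or a joint stands for the part that bears it (a point fixed in the world has none). Each returns a list of dicts, best first, with "p" (0 to 1); they miss things now and then, are a little off and sometimes report something else, mostly with a low value. They report only what shows in the picture. A call takes as long as a camera call. They do not tell look-alikes from the thing itself.
- models.regions_of(query, camera): "pixels" (420x560 bool, what is visible of it) and "rect" ([left, top, right, bottom] in pixels, round what is visible of it).
The state is a dict: "time": time; "joint_pos": joint angles; "qvel": joint speeds; "joint_efforts": joint torques, N m; "tcp_pos": TCP position; "eef_rot": TCP orientation; "force": force on the tool from outside, world axes, zero at the start; "ft_torque": the same for the moment, N m; "opening": finger opening in m; "gripper_force": force on a finger pad.
Only numpy, scipy, OpenCV 4.12 (cv2) and the standard library are available. Lean on these libraries where they do the work, as an engineer would, in place of code of your own. Each camera call takes 0.05 s, during which the arm holds its last target. There are 200 camera calls.

TASK

Take the bench scraper from its ceramic rest and use its blade to push the three lemon ends off the chopping board into the steel tray beyond it, without touching them with the gripper. Then lower the scraper, blade down, into the long slot of the pale wooden block until it is fully home, and only then let go. Leave the jar, the tumbler and the fruit bowl where they stand.

Things in the scene. Friction and masses are not known exactly. Their poses are not given: they have to be found in the camera images.
- scraper: bench scraper, loose, about 180 g, at the start upright in the rest's slot (leaning up to 4 degrees). Steel blade 130 mm long (x) x 3 mm thick (y) x 80 mm high; dark wood handle on top, 110 mm (x) x 20 mm (y), from 78 to 110 mm up. Origin: middle of the blade's lower edge; x along the blade, z up to the handle. Grip the handle across y, from above. Same either way round
- handle (a point): middle of the scraper's handle, 95 mm above the blade's lower edge; axes as the scraper's
- rest: blue ceramic drip rest, fixed, 160 mm (x) x 50 mm (y) x 42 mm high, with one slot along x, 136 x 6 mm and 36 mm deep (floor 6 mm above the counter) in its middle. Origin: centre of its underside on the counter, z up. It stands left or right of the board; the block stands on the other side
- block: pale wooden block, fixed, 230 mm (x) x 70 mm (y) x 70 mm high, with one long slot along x, centred 30 mm towards +x from its middle; at its other end (83 mm towards -x) two white-handled cheese knives are fixed in it, 153 mm high over the counter. Origin: centre of its underside on the counter, z up
- slot (a point): middle of the floor of the block's long slot, 8 mm above the counter. The slot is 140 mm long (x) x 8 mm wide (y) x 62 mm deep, its mouth 70 mm above the counter with a 3 mm chamfer; x along the slot, z up. Fully home, the blade's lower edge rests on this floor
- board: wooden chopping board, fixed, 200 mm (x) x 260 mm (y) x 50 mm high, plain flat top without rim. Origin: centre of its underside on the counter; +x points to the tray
- tray: open steel tray, fixed, 130 mm (x) x 300 mm (y) x 44 mm high, walls and floor 4 mm, standing along the board's +x edge with a 3 mm gap, its rim 6 mm lower than the board's top; axes parallel to the board's. Origin: centre of its underside on the counter
- lemon1: first lemon end: offcut end of a lemon, a yellow dome 36 mm across and 21 mm high, lying flat side down on the chopping board, about 15 g, loose; origin: centre of its flat side, z up through the dome
- lemon2: second lemon end, like the first
- lemon3: third lemon end, like the first
- jar: closed green glass jar with brass lid, 68 mm across, 100 mm high, loose; a bystander. Origin: centre of its underside
- tumbler: glass tumbler, 76 mm across, 90 mm high, loose; a bystander. Origin: centre of its underside
- fruitbowl: white bowl with three whole lemons, 124 mm across, about 71 mm high, loose, one piece; a bystander. Origin: centre of its underside
There are look-alikes about, which are no part of the job. What is shaped like the block but purple is not meant.

How it is judged:
By the outcome, as a careful person would: the job done as asked, in the order asked, and still so for the second after the job is handed in, with the robot touching nothing.
It also fails if it takes over 64 s, if anything falls off the work surface, if the arm or the gripper's body presses on something with over 40 N, if the wrist force passes 120 N, or if a joint passes its speed limit or range.

## Working session

There is one attempt and no reset: what is moved stays moved. The work goes in short steps, Python scripts to look and compute and a tool call to move; the robot and the scene stay as the last step left them, time stands still between calls to the robot, and variables do not carry over. Pictures are saved under pics/ and viewed, at most 10 in all, crops included, and the job is handed in when it is done.

Besides the shell and the picture viewer there is one more tool, called after "Request:" as name(argument=value, ...) on one line, values as JSON. drive_tool: Moves the arm, as the interface text tells. Its arguments: {"type":"object","properties":{"moves":{"type":"array","items":{"type":"number"}},"force":{"type":"number"}},"required":["moves"]}

```bash
mkdir -p pics; python3 - <<'E'
from station import *
import cv2,numpy as np
for n in("side","top"):
    cv2.imwrite(f"pics/{n}0.png",capture(n)); c=get_calibration(n); print(n,np.round(c["camera_matrix"],2).tolist(),np.round(c["extrinsics"],4).tolist())
    for q in["scraper","rest","block","board","tray","lemon1","jar","tumbler","fruitbowl"]:
        print(q,[(round(r["p"],2),r["rect"]) for r in models.regions_of(q,n)[:4]])
print(get_obs())
E
```

```text
side [[491.32, 0.0, 278.53], [0.0, 491.32, 207.51], [0.0, 0.0, 1.0]] [[0.7229, -0.3529, 0.594, -0.3162], [-0.6906, -0.3397, 0.6385, -0.9018], [-0.0235, -0.8718, -0.4893, 0.7818], [0.0, 0.0, 0.0, 1.0]]
scraper [(0.95, [163.6, 172.0, 195.5, 203.0])]
rest [(0.73, [153.5, 190.7, 205.5, 220.7]), (0.24, [161.0, 173.0, 193.9, 205.4])]
block [(0.97, [307.5, 254.6, 395.9, 332.5]), (0.79, [351.6, 304.5, 455.6, 398.8])]
board [(0.58, [235.8, 199.5, 352.3, 272.9])]
tray [(0.74, [280.3, 184.6, 382.8, 243.5])]
lemon1 [(0.62, [307.1, 253.8, 397.5, 333.3]), (0.55, [272.6, 213.6, 286.3, 223.6]), (0.41, [294.3, 213.6, 303.4, 225.9])]
jar [(0.82, [231.5, 151.4, 246.8, 185.8])]
tumbler [(0.88, [184.5, 149.6, 205.9, 177.6])]
fruitbowl [(0.89, [391.8, 236.6, 439.3, 274.0])]
top [[474.5, 0.0, 281.39], [0.0, 474.5, 201.94], [0.0, 0.0, 1.0]] [[-0.0097, -0.9901, 0.14, 0.292], [-0.9999, 0.0107, 0.0066, -0.0115], [-0.0081, -0.1399, -0.9901, 1.7793], [0.0, 0.0, 0.0, 1.0]]
scraper [(0.5, [183.5, 220.6, 189.5, 260.8])]
rest [(0.84, [183.2, 218.2, 197.8, 262.5])]
block [(0.68, [414.0, 217.3, 445.2, 285.1]), (0.56, 
[... 323 characters left out ...]
.4, 394.4, 182.5])]
{'time': 1.0, 'joint_pos': array([ 5.34095772e+01,  1.48151640e+01,  8.79508748e+01, -7.02932833e-04,
        7.72361681e+01, -1.16206933e+01]), 'qvel': array([-0.03634226,  0.02295312, -0.00899773,  0.04664192,  0.07337872,
        0.02674264]), 'joint_efforts': array([-4.39277919e-04, -4.37207794e+01, -2.84310669e+01,  7.22903316e-02,
        3.11511056e-02,  4.18269366e-06]), 'tcp_pos': array([0.23215525, 0.49857613, 0.18055407]), 'eef_rot': array([-1.79997700e+02,  2.26973929e-04,  1.55030426e+02]), 'force': array([ 0.18147878,  0.55937938, -0.10639528]), 'ft_torque': array([-0.00229776, -0.01071832, -0.0244837 ]), 'gripper_force': 0.0, 'opening': 0.09258014852683849}
```

View pics/side0.png

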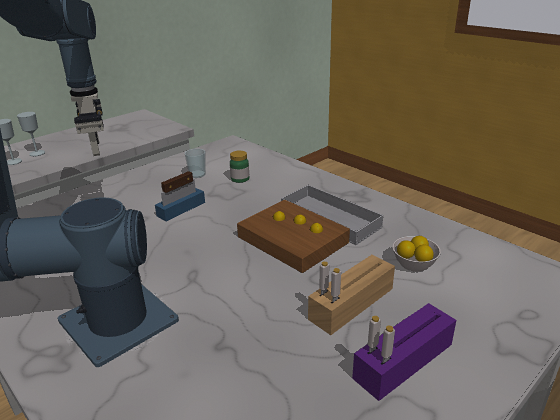

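View pics/top0.png

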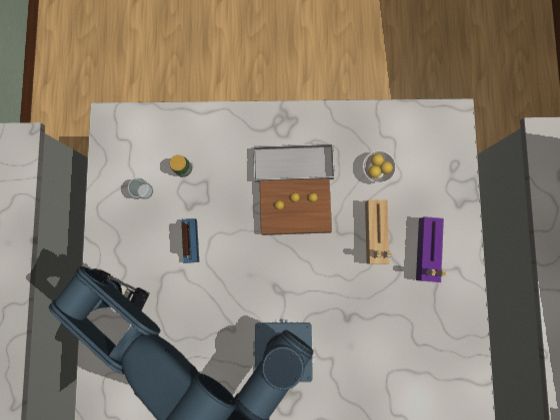

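Side view: the pale block is at about (352,293), with white knives at its near end. The purple one at (405,350) is the look-alike. In the top view the pale block is at (378,231) and the purple one at (431,250). The pale wooden one fits the description. The lemon ends are on the board at (280,205), (295,198) and (313,198), and the rest with the scraper is on the left at (190,240). Next I'll fit poses and check the block in an enlarged crop.

```bash
cat > h.py <<'E'
import cv2,numpy as np
from scipy.optimize import minimize
from station import get_calibration
C={n:get_calibration(n) for n in("side","top")}
def proj(n,P):
    T=np.linalg.inv(C[n]["extrinsics"]);p=(T[:3,:3]@np.atleast_2d(P).T+T[:3,3:])
    p=C[n]["camera_matrix"]@p;return (p[:2]/p[2]).T
def ray(n,uv,z):
    E=C[n]["extrinsics"];d=E[:3,:3]@np.linalg.solve(C[n]["camera_matrix"],[*uv,1]);o=E[:3,3];return o+d*(z-o[2])/d[2]
def box(p,l,w,h,z0=0):
    a=np.radians(p[2]);c,s=np.cos(a),np.sin(a)
    return np.array([[p[0]+c*x-s*y,p[1]+s*x+c*y,z] for x in(-l/2,l/2) for y in(-w/2,w/2) for z in(z0,z0+h)])
def cover(n,P):
    q=proj(n,P);m=np.zeros((420*4,560*4),np.uint8)
    hu=cv2.convexHull(((q+.5)*4-.5).astype(np.float32))
    cv2.fillConvexPoly(m,np.round(hu*16).astype(np.int32),255,shift=4)
    return cv2.resize(m,(560,420),interpolation=cv2.INTER_AREA)/255.
def fit(masks,p0,dims,ign={}):
    S=np.array([100,100,1.])
    def f(v):
        t=0
        for n,m in masks.items():
            d=(cover(n,box(np.array(v)/S,*dims))-m)**2
            if n in ign:d=d*~ign[n]
            t+=d.sum()/max(m.sum(),1)
        return t
    x=np.array(p0)*S
    for k in(3,1):
        r=minimize(f,x,method="Nelder-Mead",options=dict(initial_simplex=np.vstack([x]+[x+k*e for e in np.eye(3)]),xatol=.01,fatol=1e-5));x=r.x
    return x/S,r.fun
E
python3 - <<'E'
from h import *
I={n:cv2.imread(f"pics/{n}0.png") for n in C}
H={n:cv2.cvtColor(I[n],cv2.COLOR_BGR2HSV).astype(int) for n in C}
def near(n,r,pad=6):
    m=np.zeros((420,560),bool);m[int(r[1])-pad:int(r[3])+pad,int(r[0])-pad:int(r[2])+pad]=1;return m
def sat(n,r,h0,h1,s=75):
    return ((H[n][...,0]>=h0)&(H[n][...,0]<=h1)&(H[n][...,1]>s)&near(n,r)).astype(np.uint8)
def show(nm,p,dims):
    for n in C: 
        for a in range(1): cv2.polylines(O[n],[np.round(cv2.convexHull(proj(n,box(p,*dims)).astype(np.float32)+.5)*4*16-8).astype(int)],True,(0,0,255),1,shift=4)
O={n:cv2.resize(I[n],None,fx=4,fy=4,interpolation=cv2.INTER_CUBIC) for n in C}
R={"block":(dict(side=[307,254,396,333],top=[367,200,396,266]),(5,25),ray("top",(378,231),.07),(.23,.07,.07)),
"board":(dict(side=[236,199,352,273],top=[261,176,334,234]),(0,14),ray("top",(296,207),.05),(.2,.26,.05)),
"rest":(dict(side=[153,190,205,221],top=[183,218,198,262]),(95,125),ray("top",(190,240),.042),(.16,.05,.042))}
for k,(rc,(a,b),g,dims) in R.items():
    M={n:sat(n,rc[n],a,b) for n in C};ign={}
    if k=="board":
        for n in C:
            y=((H[n][...,0]>15)&(H[n][...,1]>120)&near(n,rc[n])).astype(np.uint8); ign[n]=cv2.dilate(y,np.ones((3,3)))>0
    if k=="rest":
        for n in C:
            y=sat(n,rc[n],0,20,60)|((H[n][...,2]<60)&near(n,rc[n])); ign[n]=cv2.dilate(y.astype(np.uint8),np.ones((3,3)))>0
        ign["side"][:195]=1
    for names in(["side","top"],["side"],["top"]):
        p,f=fit({n:M[n] for n in names},[g[0],g[1],0],dims,ign);print(k,names,np.round(p,4),round(f,3))
        if len(names)==2: show(k,p,dims)
# lemons
for n in C:
    r=R["board"][0][n]; m=((H[n][...,0]>17)&(H[n][...,0]<35)&(H[n][...,1]>140)&(H[n][...,2]>90)&near(n,r,0)).astype(np.uint8)
    _,_,st,ce=cv2.connectedComponentsWithStats(m)
    for s,c in zip(st[1:],ce[1:]):
        if s[4]>15: print(n,s[4],np.round(c,1),np.round(ray(n,c,.059),4))
O1=O["side"][600:1360,880:1640]; cv2.imwrite("pics/c1.png",cv2.resize(O1,(600,600)))
cv2.imwrite("pics/c2.png",cv2.resize(O["top"][520:1120,660:1640],(800,490)))
E
```

```text
block ['side', 'top'] [ 0.4257 -0.3488 -0.6602] 0.324
block ['side'] [ 0.4298 -0.3475 -0.4509] 0.232
block ['top'] [ 0.4245 -0.3488 -0.5018] 0.069
board ['side', 'top'] [ 0.5253 -0.0496  1.4147] 0.085
board ['side'] [ 0.5302 -0.0478  1.9289] 0.052
board ['top'] [ 0.5242 -0.0499  1.2556] 0.021
rest ['side', 'top'] [0.4024 0.342  5.3789] 0.317
rest ['side'] [0.4052 0.3429 4.8902] 0.169
rest ['top'] [0.3996 0.3438 4.6269] 0.133
side 94 [278.9 215.7] [0.5282 0.0051 0.059 ]
side 98 [299.8 219.2] [ 0.5564 -0.0524  0.059 ]
side 102 [316.3 227.6] [ 0.5553 -0.1177  0.059 ]
side 17 [324.3 263.3] [ 0.4443 -0.2461  0.059 ]
side 19 [336.2 270.1] [ 0.4437 -0.2855  0.059 ]
top 71 [294.6 197. ] [ 0.553  -0.0487  0.059 ]
top 70 [312.7 196.9] [ 0.5525 -0.1149  0.059 ]
top 71 [279.2 204.7] [0.5252 0.0082 0.059 ]
```

View pics/c1.png

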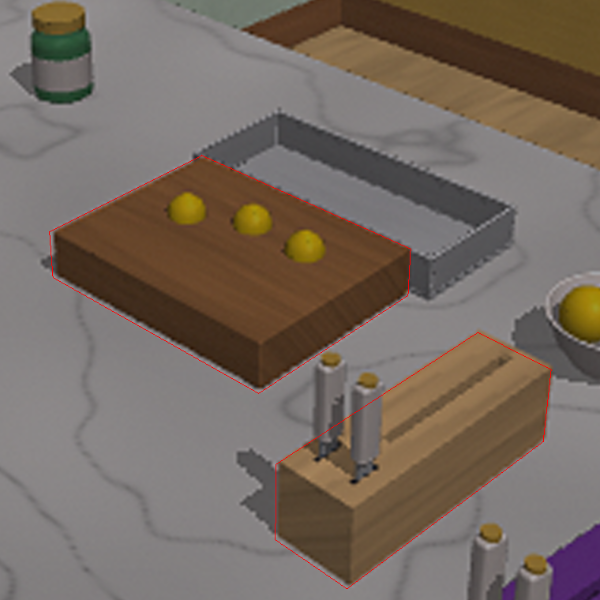

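View pics/c2.png

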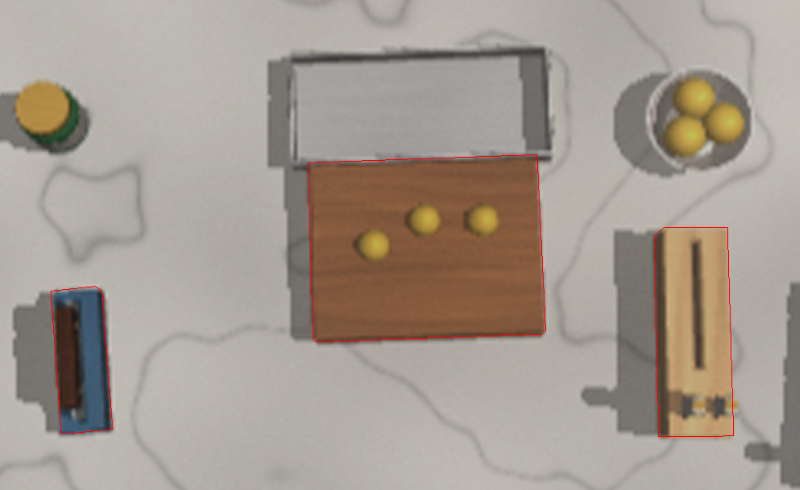

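The crop confirms it: the pale block has its knives at the robot end and its slot towards the far end. The two cameras disagree by about 4 mm in x, so I'll check the fit again from close by before inserting. Now to move to above the rest.

Request:
drive_tool(moves=[0,0,0,-0.75,-1,0,0,0,-0.75,-1,0,0,0,-0.75,-1,0,0,0,-0.75,-1,0,0,0,-0.75,-1], force=40)

```text
time: 1.5
tcp_pos: [0.2321, 0.4986, 0.1806]
eef_rot: [180.0, -0.0, -174.7]
force: [0.4, -0.9, 0.3]
opening: 0.0932
gripper_force: 0.0
```

Request:
drive_tool(moves=[-0.31,-0.34,0,0,-1,-0.31,-0.34,0,0,-1,-0.31,-0.34,0,0,-1,-0.31,-0.34,0,0,-1,-0.31,-0.34,0,0,-1])

```text
time: 2.0
tcp_pos: [0.4026, 0.3416, 0.1807]
eef_rot: [180.0, 0.0, -175.0]
force: [1.2, 0.2, 1.4]
opening: 0.0932
gripper_force: 0.0
```

```bash
cat >> h.py <<'E'
def delta(pos,yaw,tgt,tyaw):
    a=np.radians(yaw);d=np.array(tgt)-pos
    return np.round([d[0]*np.cos(a)+d[1]*np.sin(a),d[0]*np.sin(a)-d[1]*np.cos(a),-d[2]],4)*10,"turn units",round(-((tyaw-yaw+180)%360-180)/8,2)
E
python3 - <<'E'
from h import *
from station import *
o=get_obs();print(o["time"],o["tcp_pos"],o["eef_rot"],o["force"])
for n in("side","top"): cv2.imwrite(f"pics/{n}1.png",capture(n))
# slot + handle dark pixels from first pictures
for n in C:
    I=cv2.imread(f"pics/{n}0.png");g=cv2.cvtColor(I,cv2.COLOR_BGR2GRAY).astype(float)
    if n=="top":
        for v in range(208,244,4):
            row=g[v,370:388];w=np.clip(np.median(row)-15-row,0,None);w[:4]=0
            if w.sum()>0:print(v,np.round(ray(n,(370+(w*np.arange(18)).sum()/w.sum(),v),.069),4)[:2])
E
```

```text
2.0 [0.40257393 0.34156532 0.18073743] [ 1.79986315e+02  2.46315649e-02 -1.74951689e+02] [1.21525016 0.18324917 1.42536925]
208 [ 0.5079 -0.3493]
212 [ 0.4933 -0.3488]
216 [ 0.4787 -0.349 ]
220 [ 0.4642 -0.3484]
224 [ 0.4496 -0.3484]
228 [ 0.4352 -0.3482]
232 [ 0.4207 -0.3483]
236 [ 0.4063 -0.3482]
240 [ 0.392 -0.348]
```

Request:
drive_tool(moves=[0,0,0.2,0,-1,0,0,0.2,0,-1,0,0,0.2,0,-1,0,0,0.2,0,-1,0,0,0.18,0,-1])

```text
time: 2.6
tcp_pos: [0.4007, 0.3433, 0.0817]
eef_rot: [180.0, -0.0, -174.9]
force: [-0.3, -0.2, -0.6]
opening: 0.093
gripper_force: 0.0
```

Request:
drive_tool(moves=[0,0,0,0,0.5,0,0,0,0,0.8,0,0,0,0,1,0,0,0,0,1,0,0,0,0,1])

```text
time: 3.1
tcp_pos: [0.4019, 0.3432, 0.0834]
eef_rot: [180.0, 0.1, -175.0]
force: [-0.3, 0.2, -0.9]
opening: 0.0573
gripper_force: 0.0
```

Request:
drive_tool(moves=[0,0,0,0,1,0,0,0,0,1,0,0,0,0,1,0,0,0,0,1,0,0,0,0,1])

```text
time: 3.6
tcp_pos: [0.4015, 0.3428, 0.0825]
eef_rot: [-180.0, -0.0, -175.0]
force: [0.3, -0.3, -0.4]
opening: 0.0177
gripper_force: 0.0
```

Request:
drive_tool(moves=[0,0,0,0,1,0,0,0,0,1,0,0,0,0,1,0,0,0,0,1,0,0,0,0,1])

```text
time: 4.1
tcp_pos: [0.4015, 0.3429, 0.0826]
eef_rot: [180.0, -0.0, -175.0]
force: [0.9, 0.0, -0.5]
opening: 0.0004
gripper_force: 0.0
```

```bash
python3 - <<'E'
from h import *
from station import *
a=capture("side");b=capture("top")
x=cv2.resize(a[130:230,120:240],(480,400),interpolation=cv2.INTER_CUBIC);y=cv2.resize(b[200:280,155:215],(300,400),interpolation=cv2.INTER_CUBIC)
cv2.imwrite("pics/g.png",np.hstack([x,y]))
o=get_obs();print(o["opening"],o["gripper_force"],o["force"])
E
```

```text
0.0005129258525408085 0.0 [-0.33251499 -0.67656927 -0.02249482]
```

View pics/g.png

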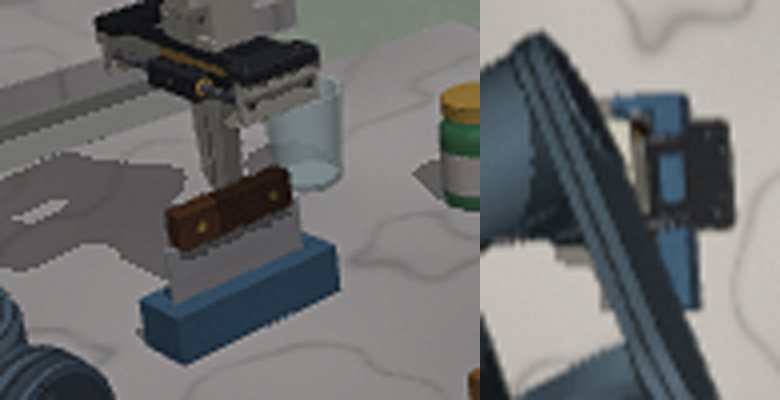

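The view shows the fingers shut behind the handle, so they passed on its far side. I'll check where the TCP projects against the rest and the scraper.

```bash
python3 - <<'E'
from h import *
from station import *
o=get_obs();t=o["tcp_pos"]
a=capture("side");b=capture("top");I=dict(side=a,top=b)
for n,(u0,v0,u1,v1) in dict(side=(120,130,240,230),top=(155,200,215,280)).items():
    print(n,"tcp",proj(n,t),"tcp+100",proj(n,t+[0,0,.1]))
    im=cv2.resize(I[n],None,fx=4,fy=4,interpolation=cv2.INTER_CUBIC)
    for p,z,l,w,h,c in(((.4015,.343,4.9),0,.16,.05,.042,(0,0,255)),((.4015,.343,4.9),.084,.11,.02,.032,(0,255,0))):
        P=proj(n,box(p,l,w,h,z))+.5
        for i,j in [(0,1),(2,3),(4,5),(6,7),(0,2),(1,3),(4,6),(5,7),(0,4),(1,5),(2,6),(3,7)]:
            cv2.line(im,np.round(P[i]*4).astype(int),np.round(P[j]*4).astype(int),c,1)
    cv2.circle(im,np.round(proj(n,t)[0]*4+2).astype(int),4,(255,0,255),-1);cv2.circle(im,np.round(proj(n,t+[0,0,.1])[0]*4+2).astype(int),4,(255,255,0),-1)
    I[n]=im[v0*4:v1*4,u0*4:u1*4]
x=I["side"];y=cv2.resize(I["top"],(300,400));cv2.imwrite("pics/g2.png",np.hstack([x,y]))
E
```

```text
side tcp [[176.61416101 186.60689495]] tcp+100 [[172.5571058  157.64566392]]
top tcp [[185.88672883 239.06777222]] tcp+100 [[179.73249976 237.21331883]]
```

View pics/g2.png

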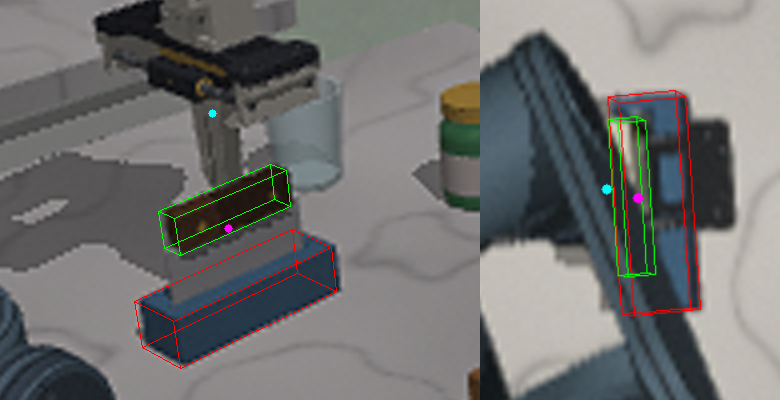

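```bash
python3 - <<'E'
from h import *
T=[("side0",[.2322,.4986,.1806]),("side1",[.4026,.3416,.1807])]
out=[]
for f,t in T:
    n=f[:-1];im=cv2.resize(cv2.imread(f"pics/{f}.png"),None,fx=4,fy=4,interpolation=cv2.INTER_CUBIC);t=np.array(t)
    for k,dz in enumerate((0,.05,.1)):
        q=np.round(proj(n,t+[0,0,dz])[0]*4+2).astype(int);print(f,dz,q/4);cv2.circle(im,q,3,[(255,0,255),(0,255,0),(255,255,0)][k],-1)
        if k==0:q0=q
    x,y=q0;im=cv2.copyMakeBorder(im,300,300,300,300,cv2.BORDER_CONSTANT);out.append(im[y:y+500,x+100:x+500])
cv2.imwrite("pics/g3.png",np.hstack(out))
E
```

```text
side0 0 [ 98.5 161. ]
side0 0.05 [ 95.   145.75]
side0 0.1 [ 91.75 130.  ]
side1 0 [173.75 158.75]
side1 0.05 [171.5 143.5]
side1 0.1 [169.25 127.75]
```

View pics/g3.png

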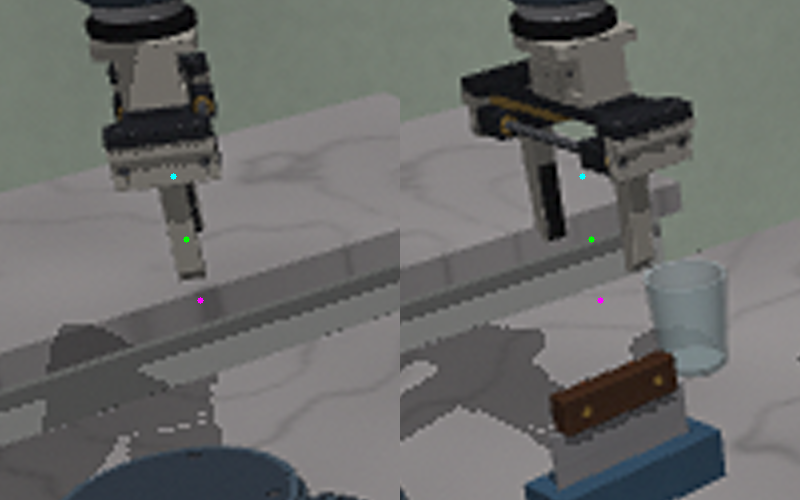

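The right panel shows the midpoint of the open fingertips at about (597,253), while the reported TCP projects to (600,300). That puts the real fingertips about 37 mm higher than the reported TCP, so the gripper shut just above the handle. I'll reopen, go 37 mm lower and grip again.

Request:
drive_tool(moves=[0,0,0,0,-1,0,0,0,0,-1,0,0,0,0,-1,0,0,0,0,-1,0,0,0,0,-1])

```text
time: 4.8
tcp_pos: [0.4015, 0.3429, 0.0826]
eef_rot: [180.0, 0.0, -175.0]
force: [1.0, 0.4, 0.2]
opening: 0.0359
gripper_force: 0.0
```

Request:
drive_tool(moves=[0,0,0,0,-1,0,0,0,0,-1,0,0,0,0,-1,0,0,0,0,-1,0,0,0,0,-1])

```text
time: 5.3
tcp_pos: [0.4014, 0.3428, 0.0825]
eef_rot: [-180.0, -0.0, -175.0]
force: [-0.7, -1.3, 0.2]
opening: 0.076
gripper_force: 0.0
```

Request:
drive_tool(moves=[0,0,0.08,0,-1,0,0,0.08,0,-1,0,0,0.08,0,-1,0,0,0.08,0,-1,0,0,0.05,0,-1])

```text
time: 5.8
tcp_pos: [0.4009, 0.3425, 0.0443]
eef_rot: [-180.0, -0.1, -175.0]
force: [-0.6, 0.7, -0.7]
opening: 0.0932
gripper_force: 0.0
```

Request:
drive_tool(moves=[0,0,0,0,1,0,0,0,0,1,0,0,0,0,1,0,0,0,0,1,0,0,0,0,1])

```text
time: 6.3
tcp_pos: [0.4017, 0.343, 0.0459]
eef_rot: [180.0, 0.0, -175.0]
force: [0.6, 0.1, 0.1]
opening: 0.0577
gripper_force: 0.0
```

Request:
drive_tool(moves=[0,0,0,0,1,0,0,0,0,1,0,0,0,0,1,0,0,0,0,1,0,0,0,0,1])

```text
time: 6.8
tcp_pos: [0.4015, 0.3428, 0.0455]
eef_rot: [-180.0, -0.0, -175.0]
force: [-0.4, -0.6, -0.6]
opening: 0.0194
gripper_force: 40.0
```

```bash
python3 - <<'E'
from h import *
from station import *
o=get_obs();print(o)
t=o["tcp_pos"]+[0,0,.037];im=cv2.resize(capture("side"),None,fx=4,fy=4,interpolation=cv2.INTER_CUBIC)
q=np.round(proj("side",t)[0]*4+2).astype(int);cv2.circle(im,q,3,(255,0,255),-1)
cv2.imwrite("pics/g4.png",im[480:960,480:960])
E
```

```text
{'time': 6.8, 'joint_pos': array([ 2.83801952e+01,  2.01159606e+01,  1.01237529e+02, -2.42538302e-03,
        5.86508382e+01, -6.66477221e+01]), 'qvel': array([-0.04202575, -0.11693922,  0.04297847,  0.15456887, -0.00571394,
        0.11458032]), 'joint_efforts': array([-1.01089398e-03, -4.39666986e+01, -2.33243555e+01,  1.48582854e-03,
        8.24650051e-02, -1.47609995e-02]), 'tcp_pos': array([0.40145269, 0.34280458, 0.04553176]), 'eef_rot': array([-1.79996383e+02, -3.15222040e-03, -1.74970821e+02]), 'force': array([-0.35832837, -0.63561437, -0.60772277]), 'ft_torque': array([ 0.05233806,  0.02233693, -0.02429769]), 'gripper_force': 39.959301352500916, 'opening': 0.019395056418853196}
```

View pics/g4.png

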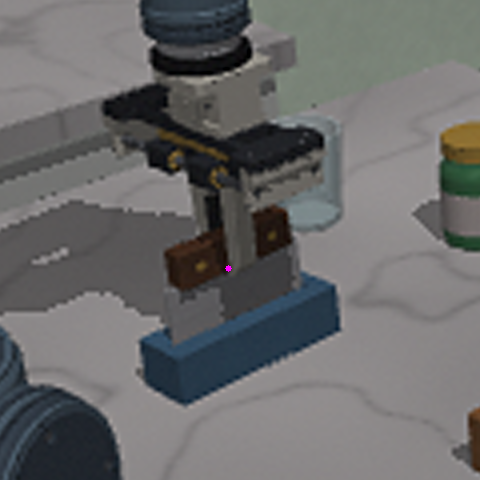

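The handle is gripped at 40 N. Next I'll lift it, turn it across the board and move over to the board.

Request:
drive_tool(moves=[0,0,-0.1,0,1,0,0,-0.35,0,1,0,0,-0.4,0,1,0,0,-0.4,0,1,0,0,-0.3,0,1], force=50)

```text
time: 7.35
tcp_pos: [0.4019, 0.3431, 0.2038]
eef_rot: [179.9, 0.1, -175.0]
force: [-0.2, -0.5, -1.9]
opening: 0.0195
gripper_force: 50.0
```

Request:
drive_tool(moves=[0,0,0,0.78,1,0,0,0,0.78,1,0,0,0,0.78,1,0,0,0,0.78,1,0,0,0,0.78,1])

```text
time: 7.85
tcp_pos: [0.4012, 0.3428, 0.2011]
eef_rot: [180.0, 0.0, 153.6]
force: [0.8, 0.7, -2.4]
opening: 0.0198
gripper_force: 50.0
```

Request:
drive_tool(moves=[0,0,0,0.78,1,0,0,0,0.78,1,0,0,0,0.78,1,0,0,0,0.78,1,0,0,0,0.78,1])

```text
time: 8.35
tcp_pos: [0.4012, 0.3428, 0.201]
eef_rot: [-180.0, -0.0, 122.4]
force: [0.8, -0.1, -2.2]
opening: 0.0198
gripper_force: 50.0
```

Request:
drive_tool(moves=[0,0,0,0.78,1,0,0,0,0.78,1,0,0,0,0.78,1,0,0,0,0.78,1,0,0,0,0.78,1])

```text
time: 8.85
tcp_pos: [0.4012, 0.3428, 0.2011]
eef_rot: [-180.0, -0.0, 91.2]
force: [0.3, 0.1, -2.3]
opening: 0.0199
gripper_force: 50.0
```

Request:
drive_tool(moves=[-0.3,0.06,0,0,1,-0.43,0.09,0,0,1,-0.43,0.09,0,0,1,-0.43,0.09,0,0,1,-0.43,0.09,0,0,1])

```text
time: 9.35
tcp_pos: [0.4484, 0.1405, 0.2012]
eef_rot: [180.0, -0.0, 91.5]
force: [0.6, 0.1, -1.4]
opening: 0.0199
gripper_force: 50.0
```

Request:
drive_tool(moves=[-0.43,0.09,0,0,1,-0.43,0.09,0,0,1,-0.43,0.09,0,0,1,-0.43,0.09,0,0,1,-0.3,0.06,0,0,1])

```text
time: 9.85
tcp_pos: [0.4958, -0.0617, 0.2011]
eef_rot: [180.0, 0.0, 91.3]
force: [-0.1, -0.1, -1.9]
opening: 0.0197
gripper_force: 50.0
```

Request:
drive_tool(moves=[-0.2,0.05,0,0,1,-0.1,0,0,0,1,0,0,0,0,1,0,0,0,0,1,0,0,0,0,1])

```text
time: 10.35
tcp_pos: [0.501, -0.0875, 0.2007]
eef_rot: [-180.0, -0.0, 91.5]
force: [-0.6, -0.4, -2.2]
opening: 0.0195
gripper_force: 50.0
```

```bash
python3 - <<'E'
from h import *
from station import *
o=get_obs();t=o["tcp_pos"];print(o["time"],t,o["eef_rot"],o["opening"],o["gripper_force"],o["force"])
yaw=o["eef_rot"][2]
out=[]
for n in C:
    I=capture(n);cv2.imwrite(f"pics/{n}2.png",I)
    r=models.regions_of("scraper",n);print(n,[(x["p"],x["rect"]) for x in r[:2]])
    im=cv2.resize(I,None,fx=4,fy=4,interpolation=cv2.INTER_CUBIC)
    for l,w,z0,h,c in((.13,.003,0,.08,(0,0,255)),(.11,.02,.078,.032,(0,255,0))):
        P=proj(n,box((t[0],t[1],yaw),l,w,h,t[2]-.0395+z0))+.5
        for i,j in [(0,1),(2,3),(4,5),(6,7),(0,2),(1,3),(4,6),(5,7),(0,4),(1,5),(2,6),(3,7)]:
            cv2.line(im,np.round(P[i]*4).astype(int),np.round(P[j]*4).astype(int),c,1)
    u,v=(np.mean(P,0)*4).astype(int);v0=max(v-250,0);out.append(im[v0:v0+550,u-200:u+200])
cv2.imwrite("pics/g5.png",np.hstack(out))
E
```

```text
10.35 [ 0.50096522 -0.08751464  0.20072745] [-1.79998184e+02 -2.46022202e-02  9.15024136e+01] 0.019482407321531937 49.95766639709473 [-0.60707919 -0.38694534 -2.20391378]
side [(0.77, [278.7, 155.5, 316.8, 205.8])]
top [(0.54, [289.9, 201.4, 299.6, 210.8])]
```

View pics/g5.png

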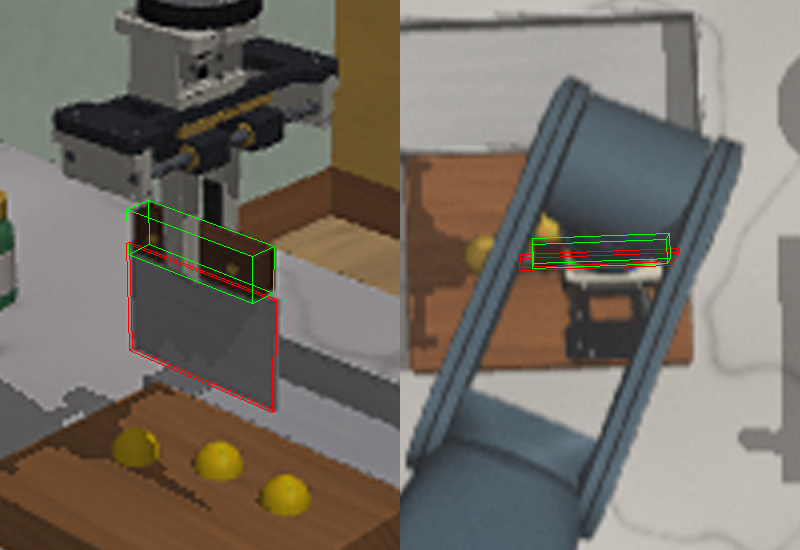

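The overlay fits the held scraper within 1–2 mm: it is centred, not tilted, and its edge is 39.5 mm below the reported z. Its blade hangs behind lemons 2 and 3, so I'll lower it to about 2 mm over the board and push.

Request:
drive_tool(moves=[0,0,0.25,0,1,0,0,0.35,0,1,0,0,0.3,0,1,0,0,0.12,0,1,0,0,0.06,0,1])

```text
time: 11.05
tcp_pos: [0.5007, -0.0883, 0.0917]
eef_rot: [-179.9, -0.0, 91.5]
force: [0.6, 0.3, -2.0]
opening: 0.0195
gripper_force: 50.0
```

Request:
drive_tool(moves=[0,0,0,0,1,0,0,0,0,1,0,0,0,0,1,0,0.05,0,0,1,0,0.05,0,0,1])

```text
time: 11.55
tcp_pos: [0.5122, -0.0888, 0.0933]
eef_rot: [179.9, 0.0, 91.4]
force: [0.2, 0.3, -1.3]
opening: 0.0195
gripper_force: 50.0
```

Request:
drive_tool(moves=[0,0.08,0,0,1,0,0.1,0,0,1,0,0.1,0,0,1,0,0.1,0,0,1,0,0.1,0,0,1])

```text
time: 12.05
tcp_pos: [0.5601, -0.0872, 0.0924]
eef_rot: [-180.0, -0.0, 91.4]
force: [-0.0, 0.1, -1.2]
opening: 0.0202
gripper_force: 50.0
```

Request:
drive_tool(moves=[0,0.1,0,0,1,0,0.1,0,0,1,0,0.1,0,0,1,0,0.1,0,0,1,0,0.1,0,0,1])

```text
time: 12.55
tcp_pos: [0.6101, -0.0861, 0.0925]
eef_rot: [-180.0, 0.0, 91.4]
force: [-0.2, 0.2, -1.0]
opening: 0.0195
gripper_force: 50.0
```

Request:
drive_tool(moves=[0,0.1,0,0,1,0,0.12,0,0,1,0,0.12,0,0,1,0,0.12,0,0,1,0,0.1,0,0,1])

```text
time: 13.05
tcp_pos: [0.6663, -0.0846, 0.0925]
eef_rot: [180.0, 0.0, 91.4]
force: [-0.5, 0.5, -0.8]
opening: 0.0197
gripper_force: 50.0
```

Request:
drive_tool(moves=[0,0,0,0,1,0,0,-0.2,0,1,0,0,-0.3,0,1,0,0,-0.2,0,1,0,0,0,0,1])

```text
time: 13.55
tcp_pos: [0.667, -0.0853, 0.1664]
eef_rot: [179.6, 0.1, 91.4]
force: [0.1, -0.1, -1.2]
opening: 0.0198
gripper_force: 50.0
```

```bash
cat >> h.py <<'E'
def lemons(I):
    for n in C:
        h=cv2.cvtColor(I[n],cv2.COLOR_BGR2HSV).astype(int)
        m=((h[...,0]>17)&(h[...,0]<35)&(h[...,1]>140)&(h[...,2]>60)).astype(np.uint8);m[:, 342 if n=="top" else 385:]=0;m[:140]=0;m[:,:220]=0
        _,_,st,ce=cv2.connectedComponentsWithStats(m)
        for s,c in zip(st[1:],ce[1:]):
            if s[4]>15: print(n,s[4],np.round(c,1),"board",np.round(ray(n,c,.059),3)[:2],"tray",np.round(ray(n,c,.013),3)[:2])
E
python3 - <<'E'
from h import *
from station import *
o=get_obs();print(o["time"],o["tcp_pos"],o["eef_rot"])
lemons({n:capture(n) for n in C})
E
```

```text
13.55 [ 0.66702814 -0.08527039  0.16638045] [1.79642766e+02 1.22262952e-01 9.14330164e+01]
side 737 [367.2 149.3] board [1.103 0.124] tray [1.193 0.19 ]
side 134 [238.2 155.3] board [0.732 0.437] tray [0.799 0.523]
side 99 [278.6 215.8] board [0.527 0.005] tray [0.581 0.063]
side 41 [325.7 215.3] board [ 0.625 -0.091] tray [ 0.685 -0.039]
side 39 [343.5 223.3] board [ 0.626 -0.157] tray [ 0.686 -0.109]
side 19 [324.1 263.4] board [ 0.444 -0.246] tray [ 0.492 -0.204]
side 20 [336.1 270.1] board [ 0.443 -0.285] tray [ 0.492 -0.246]
side 31 [375.  318.4] board [ 0.371 -0.456] tray [ 0.415 -0.427]
```

Lemons 2 and 3 are in the tray. Now lemon 1.

Request:
drive_tool(moves=[0.21,-0.37,0,0,1,0.21,-0.37,0,0,1,0.21,-0.37,0,0,1,0.21,-0.37,0,0,1,0.21,-0.37,0,0,1])

```text
time: 14.15
tcp_pos: [0.4745, 0.0166, 0.1605]
eef_rot: [-179.8, -0.0, 91.4]
force: [-0.3, 0.9, -1.1]
opening: 0.0198
gripper_force: 50.0
```

Request:
drive_tool(moves=[0,0,0,0,1,0,0,0.22,0,1,0,0,0.3,0,1,0,0,0.15,0,1,0,0,0.06,0,1])

```text
time: 14.65
tcp_pos: [0.4758, 0.0159, 0.0892]
eef_rot: [-179.7, -0.1, 91.4]
force: [-11.9, 2.9, 52.6]
opening: 0.0196
gripper_force: 50.0
```

The edge has just touched the board, with the board face at reported z ≈ 0.0895, which confirms the 39.5 mm offset. I'll raise it 3 mm and push.

Request:
drive_tool(moves=[0,0,-0.03,0,1,0,0,0,0,1,0,0.05,0,0,1,0,0.1,0,0,1,0,0.1,0,0,1])

```text
time: 15.15
tcp_pos: [0.5037, 0.0162, 0.0923]
eef_rot: [180.0, 0.0, 91.4]
force: [-0.2, -0.4, -1.2]
opening: 0.0197
gripper_force: 50.0
```

Request:
drive_tool(moves=[0,0.1,0,0,1,0,0.1,0,0,1,0,0.1,0,0,1,0,0.1,0,0,1,0,0.1,0,0,1])

```text
time: 15.65
tcp_pos: [0.5535, 0.0176, 0.0925]
eef_rot: [-180.0, -0.0, 91.4]
force: [0.5, -0.5, -1.3]
opening: 0.0198
gripper_force: 50.0
```

Request:
drive_tool(moves=[0,0.1,0,0,1,0,0.1,0,0,1,0,0.1,0,0,1,0,0.1,0,0,1,0,0.1,0,0,1])

```text
time: 16.15
tcp_pos: [0.6034, 0.0188, 0.0925]
eef_rot: [-180.0, 0.0, 91.4]
force: [0.3, 0.2, -2.2]
opening: 0.02
gripper_force: 50.0
```

Request:
drive_tool(moves=[0,0.12,0,0,1,0,0.12,0,0,1,0,0.12,0,0,1,0,0.12,0,0,1,0,0.1,0,0,1])

```text
time: 16.65
tcp_pos: [0.6616, 0.0202, 0.0924]
eef_rot: [180.0, 0.0, 91.4]
force: [-0.1, -0.1, -1.4]
opening: 0.0197
gripper_force: 50.0
```

Request:
drive_tool(moves=[0,0,0,0,1,0,0,-0.25,0,1,0,0,-0.4,0,1,0,0,-0.4,0,1,0,0,-0.2,0,1])

```text
time: 17.15
tcp_pos: [0.6617, 0.0201, 0.2219]
eef_rot: [179.7, 0.1, 91.4]
force: [0.5, 0.2, -1.3]
opening: 0.0197
gripper_force: 50.0
```

```bash
python3 - <<'E'
from h import *
from station import *
o=get_obs();t=o["tcp_pos"];print(o["time"],t,o["eef_rot"])
lemons({n:capture(n) for n in C})
print("to block",delta(t,o["eef_rot"][2],[.456,-.348,t[2]],91))
E
```

```text
17.15 [0.6616565  0.02009845 0.2219449 ] [1.79704326e+02 5.16880808e-02 9.14354881e+01]
side 893 [362.  148.4] board [1.097 0.144] tray [1.187 0.211]
side 131 [238.  155.2] board [0.731 0.438] tray [0.798 0.524]
side 53 [312.9 208.3] board [ 0.629 -0.036] tray [0.69  0.019]
side 19 [324.1 263.4] board [ 0.444 -0.246] tray [ 0.492 -0.204]
side 20 [336.1 270.1] board [ 0.443 -0.285] tray [ 0.492 -0.246]
side 31 [375.  318.4] board [ 0.371 -0.456] tray [ 0.415 -0.427]
to block (array([-3.628, -2.148, -0.   ]), 'turn units', np.float64(0.05))
```

Request:
drive_tool(moves=[-0.36,-0.21,0,0,1,-0.36,-0.21,0,0,1,-0.36,-0.21,0,0,1,-0.36,-0.22,0,0,1,-0.36,-0.22,0,0,1])

```text
time: 17.75
tcp_pos: [0.5559, -0.163, 0.2153]
eef_rot: [-179.8, -0.1, 91.5]
force: [0.2, -0.2, -1.1]
opening: 0.0199
gripper_force: 50.0
```

Request:
drive_tool(moves=[-0.36,-0.21,0,0,1,-0.36,-0.21,0,0,1,-0.36,-0.21,0,0,1,-0.36,-0.22,0,0,1,-0.36,-0.22,0,0,1])

```text
time: 18.25
tcp_pos: [0.4537, -0.3453, 0.2154]
eef_rot: [-179.9, -0.1, 91.4]
force: [1.1, 0.8, -2.0]
opening: 0.0199
gripper_force: 50.0
```

Request:
drive_tool(moves=[0,0,0,0.77,1,0,0,0,0.77,1,0,0,0,0.77,1,0,0,0,0.77,1,0,0,0,0.77,1])

```text
time: 18.75
tcp_pos: [0.4546, -0.3441, 0.2153]
eef_rot: [-179.8, -0.1, 60.4]
force: [0.1, 0.1, -1.6]
opening: 0.0198
gripper_force: 50.0
```

Request:
drive_tool(moves=[0,0,0,0.77,1,0,0,0,0.77,1,0,0,0,0.77,1,0,0,0,0.77,1,0,0,0,0.77,1])

```text
time: 19.25
tcp_pos: [0.4547, -0.344, 0.2153]
eef_rot: [-179.8, 0.0, 29.6]
force: [-0.1, -0.6, -2.2]
opening: 0.0195
gripper_force: 50.0
```

Request:
drive_tool(moves=[0,0,0,0.77,1,0,0,0,0.77,1,0,0,0,0.77,1,0,0,0,0.77,1,0,0,0,0.73,1])

```text
time: 19.75
tcp_pos: [0.4547, -0.344, 0.2153]
eef_rot: [-179.8, 0.1, -0.9]
force: [0.5, 0.2, -1.1]
opening: 0.0198
gripper_force: 50.0
```

```bash
python3 - <<'E'
from h import *
from station import *
o=get_obs();t=o["tcp_pos"];print(o["time"],t,o["eef_rot"],delta(t,o["eef_rot"][2],[.457,-.348,t[2]],-.55))
I={n:capture(n) for n in C}
for n in I: cv2.imwrite(f"pics/{n}3.png",I[n])
lemons(I)
# handle/blade in side: find best shift of model silhouette vs scraper region
r=models.regions_of("scraper","side");print([(x["p"],x["rect"]) for x in r[:2]])
# slot ends in the clean initial views
for n in C:
    g=cv2.cvtColor(cv2.imread(f"pics/{n}0.png"),cv2.COLOR_BGR2GRAY)
    prof=[]
    for x in np.arange(.36,.56,.004):
        row=[g[tuple(np.round(proj(n,[x,-.348-.012*(x-.457)+dy+(.0015 if n=="side" else 0),.07])[0]).astype(int)[::-1])] for dy in(-.005,-.0025,0,.0025,.005)];prof.append((round(x,3),int(min(row))))
    print(n,prof)
E
```

```text
19.75 [ 0.45467646 -0.34398256  0.21529992] [-1.79848830e+02  1.45122698e-01 -8.98954378e-01] (array([ 0.024,  0.04 , -0.   ]), 'turn units', np.float64(-0.04))
side 16 [330.9 140.9] board [1.075 0.28 ] tray [1.163 0.356]
side 29 [383.4 146.6] board [1.166 0.096] tray [1.26  0.159]
side 134 [238.2 155.3] board [0.732 0.437] tray [0.799 0.523]
side 80 [361.5 162.6] board [0.991 0.064] tray [1.075 0.126]
side 46 [312.1 208.6] board [ 0.626 -0.036] tray [0.686 0.019]
side 19 [324.1 263.4] board [ 0.444 -0.246] tray [ 0.492 -0.204]
side 20 [336.1 270.1] board [ 0.443 -0.285] tray [ 0.492 -0.246]
side 32 [374.9 318.4] board [ 0.371 -0.456] tray [ 0.414 -0.427]
[(0.73, [342.1, 186.9, 383.3, 247.4])]
side [(np.float64(0.36), 72), (np.float64(0.364), 82), (np.float64(0.368), 89), (np.float64(0.372), 105), (np.float64(0.376), 105), (np.float64(0.38), 105), (np.float64(0.384), 99), (np.float64(0.388), 97), (np.float64(0.392), 88), (np.float64(0.396), 88), (np.float64(0.4), 90), (np.float64(0.404), 88), (np.float64(0.408), 88), (np.float64(0.412), 89), (np.float64(0.416), 89), (np.float64(0.42)
[... 1457 characters left out ...]
np.float64(0.452), 69), (np.float64(0.456), 69), (np.float64(0.46), 68), (np.float64(0.464), 68), (np.float64(0.468), 66), (np.float64(0.472), 69), (np.float64(0.476), 68), (np.float64(0.48), 69), (np.float64(0.484), 70), (np.float64(0.488), 68), (np.float64(0.492), 67), (np.float64(0.496), 67), (np.float64(0.5), 66), (np.float64(0.504), 65), (np.float64(0.508), 68), (np.float64(0.512), 69), (np.float64(0.516), 66), (np.float64(0.52), 68), (np.float64(0.524), 90), (np.float64(0.528), 144), (np.float64(0.532), 152), (np.float64(0.536), 157), (np.float64(0.54), 173), (np.float64(0.544), 181), (np.float64(0.548), 182), (np.float64(0.552), 183), (np.float64(0.556), 180), (np.float64(0.56), 173)]
```

Request:
drive_tool(moves=[0.02,0.04,0,-0.04,1,0,0,0.25,0,1,0,0,0.35,0,1,0,0,0.2,0,1,0,0,0.1,0,1])

```text
time: 20.4
tcp_pos: [0.4565, -0.348, 0.1249]
eef_rot: [-179.8, 0.2, -0.2]
force: [-0.2, 0.5, -0.6]
opening: 0.0201
gripper_force: 50.0
```

Request:
drive_tool(moves=[0,0,0,0,1,0,0,0,0,1,0,0,0,0,1,0,0,0,0,1,0,0,0,0,1])

```text
time: 20.9
tcp_pos: [0.458, -0.3494, 0.1285]
eef_rot: [179.9, -0.1, -0.3]
force: [0.7, -0.2, -1.5]
opening: 0.0197
gripper_force: 50.0
```

```bash
python3 - <<'E'
from h import *
from station import *
o=get_obs();t=o["tcp_pos"];yaw=o["eef_rot"][2];print(o["time"],t,o["eef_rot"],o["force"])
I={n:capture(n) for n in C}
for n in I: cv2.imwrite(f"pics/{n}4.png",I[n])
im=cv2.resize(I["side"],None,fx=4,fy=4,interpolation=cv2.INTER_CUBIC)
def edges(P,c):
    P=proj("side",P)+.5
    for i,j in [(0,1),(2,3),(4,5),(6,7),(0,2),(1,3),(4,6),(5,7),(0,4),(1,5),(2,6),(3,7)]:
        cv2.line(im,np.round(P[i]*4).astype(int),np.round(P[j]*4).astype(int),c,1,cv2.LINE_AA)
edges(box((t[0],t[1],yaw),.13,.003,.08,t[2]-.0395),(0,0,255));edges(box((t[0],t[1],yaw),.11,.02,.032,t[2]+.0385),(0,255,0))
edges(box((.4265,-.348,-.6),.23,.07,.07),(255,255,0));edges(box((.4565,-.3483,-.6),.14,.008,.0001,.07),(255,0,255))
a=im[760:1340,1080:1600];b=cv2.resize(I["side"][175:245,280:385],(270,180),interpolation=cv2.INTER_CUBIC);c=cv2.resize(I["top"][140:240,245:345],(270,270),interpolation=cv2.INTER_CUBIC)
cv2.imwrite("pics/g6.png",np.hstack([a,np.vstack([b,c,np.zeros((130,270,3),np.uint8)])]))
E
```

```text
20.9 [ 0.45798642 -0.34939514  0.12845443] [ 1.79932698e+02 -6.40901155e-02 -3.20735229e-01] [ 0.68335629 -0.22704275 -1.53409556]
```

View pics/g6.png

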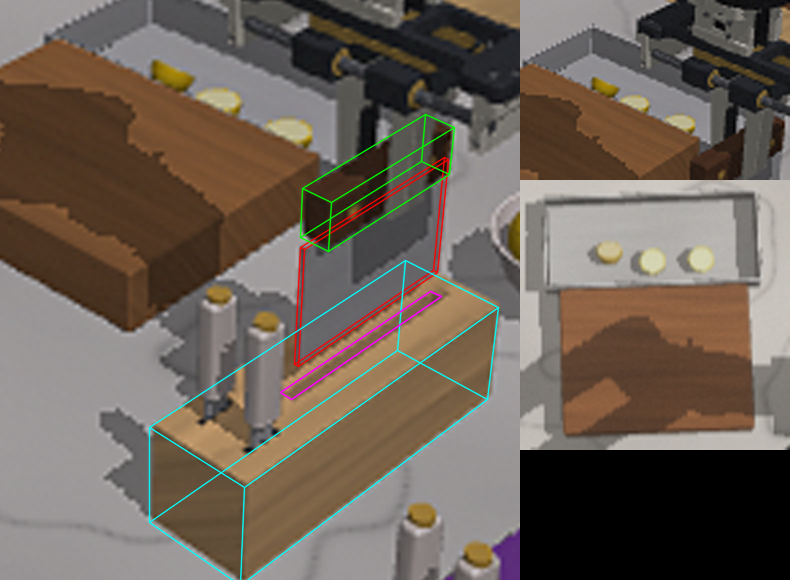

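All three lemon ends lie in the tray, seen in both views. The blade overlay matches the image, and the blade is parallel to the slot and within about 1–2 mm of it. I'll settle the arm, read the pose, then fine-tune.

Request:
drive_tool(moves=[0,0,0,0.04,1,0,0,0,0,1,0,0,0,0,1,0,0,0,0,1,0,0,0,0,1])

```text
time: 21.5
tcp_pos: [0.4576, -0.349, 0.1275]
eef_rot: [-180.0, 0.0, -0.7]
force: [-0.5, 0.4, -1.0]
opening: 0.0194
gripper_force: 50.0
```

```bash
python3 - <<'E'
from h import *
from station import *
# blade silhouette vs TCP model in side: compare vertical offset; also slot centre-line in side at z=.07 from picture 0
g=cv2.cvtColor(cv2.imread("pics/side0.png"),cv2.COLOR_BGR2GRAY)
g=cv2.resize(g,None,fx=8,fy=8,interpolation=cv2.INTER_CUBIC).astype(float)
def s(p): u,v=(proj("side",p)[0]+.5)*8-.5;return g[int(round(v)),int(round(u))]
ys=np.arange(-.018,.0181,.001)
for x in np.arange(.40,.521,.02):
    pr=np.array([s([x,-.348+d,.07]) for d in ys]);print(round(x,2),pr.astype(int)[::2])
E
```

```text
0.4 [114 118 122 124 128 119  84  85  90  91 102 122 128 126 130 123 103 104
 108]
0.42 [114 119 123 124 125 114  86  78  89  88 105 122 123 123 125 124 123 122
 119]
0.44 [120 123 124 126 127 118  90  88  89  88 107 123 121 122 122 121 122 119
 116]
0.46 [124 125 126 125 130 118  86  88  90  95 113 124 120 120 120 119 119 119
 118]
0.48 [122 124 125 124 123 101  79  80  87  88 107 116 118 119 118 117 116 116
 119]
0.5 [123 124 124 126 126 113  92  89  85  89 108 118 118 119 117 116 116 116
 119]
0.52 [121 122 124 125 128 106  68  64  87  91 103 114 117 117 117 117 120 124
 125]
```

Request:
drive_tool(moves=[0,0,0.1,0,1,0,0,0.05,0,1,0,0,0.03,0,1,0,0,0.03,0,1,0,0,0.03,0,1])

```text
time: 22.0
tcp_pos: [0.4576, -0.349, 0.1032]
eef_rot: [-180.0, 0.0, -0.7]
force: [0.5, 0.2, -1.7]
opening: 0.0194
gripper_force: 50.0
```

Request:
drive_tool(moves=[0,0,0.06,0,1,0,0,0.06,0,1,0,0,0.06,0,1,0,0,0.06,0,1,0,0,0.06,0,1])

```text
time: 22.5
tcp_pos: [0.4576, -0.349, 0.073]
eef_rot: [-180.0, 0.0, -0.7]
force: [0.5, -0.4, -3.0]
opening: 0.0199
gripper_force: 50.0
```

Request:
drive_tool(moves=[0,0,0.06,0,1,0,0,0.06,0,1,0,0,0.04,0,1,0,0,0.03,0,1,0,0,0,0,1])

```text
time: 23.0
tcp_pos: [0.4574, -0.3488, 0.0541]
eef_rot: [-180.0, 0.0, -0.6]
force: [-0.0, -0.3, -1.1]
opening: 0.0195
gripper_force: 50.0
```

Edge at about 14.6 mm, with 6.6 mm to go. I'll creep down, watching the force.

Request:
drive_tool(moves=[0,0,0.02,0,1,0,0,0.02,0,1,0,0,0.01,0,1,0,0,0.005,0,1,0,0,0,0,1])

```text
time: 23.5
tcp_pos: [0.4576, -0.349, 0.049]
eef_rot: [180.0, 0.0, -0.7]
force: [-0.0, -0.6, -1.4]
opening: 0.0201
gripper_force: 50.0
```

Request:
drive_tool(moves=[0,0,0.005,0,1,0,0,0,0,1,0,0,0,0,1,0,0,0,0,1,0,0,0,0,1])

```text
time: 24.0
tcp_pos: [0.4576, -0.3491, 0.0486]
eef_rot: [180.0, -0.0, -0.6]
force: [0.2, -0.3, -1.8]
opening: 0.0196
gripper_force: 50.0
```

Request:
drive_tool(moves=[0,0,0.007,0,1,0,0,0,0,1,0,0,0,0,1,0,0,0,0,1,0,0,0,0,1])

```text
time: 24.5
tcp_pos: [0.4576, -0.349, 0.0479]
eef_rot: [180.0, -0.0, -0.6]
force: [-0.7, -1.4, -1.6]
opening: 0.0195
gripper_force: 50.0
```

Request:
drive_tool(moves=[0,0,0.005,0,1,0,0,0,0,1,0,0,0,0,1,0,0,0,0,1,0,0,0,0,1])

```text
time: 25.0
tcp_pos: [0.4576, -0.3491, 0.0474]
eef_rot: [180.0, -0.0, -0.6]
force: [-0.7, 0.4, -1.2]
opening: 0.0197
gripper_force: 50.0
```

Request:
drive_tool(moves=[0,0,0.005,0,1,0,0,0,0,1,0,0,0,0,1,0,0,0,0,1,0,0,0,0,1])

```text
time: 25.5
tcp_pos: [0.4577, -0.3492, 0.0474]
eef_rot: [180.0, -0.0, -0.6]
force: [-2.1, 1.0, 4.5]
opening: 0.0196
gripper_force: 50.0
```

Request:
drive_tool(moves=[0,0,0.004,0,1,0,0,0,0,1,0,0,0,0,1,0,0,0,0,1,0,0,0,0,1])

```text
time: 26.0
tcp_pos: [0.4577, -0.3492, 0.0474]
eef_rot: [180.0, -0.0, -0.6]
force: [-2.8, 1.7, 7.5]
opening: 0.0194
gripper_force: 50.0
```

Firm contact on the slot floor at exactly the expected height, so the blade is fully home. Release and retreat upward.

Request:
drive_tool(moves=[0,0,0,0,0,0,0,0,0,-0.5,0,0,0,0,-1,0,0,0,0,-1,0,0,0,0,-1])

```text
time: 26.5
tcp_pos: [0.4575, -0.349, 0.0462]
eef_rot: [-180.0, 0.0, -0.6]
force: [0.2, 0.8, -0.1]
opening: 0.0552
gripper_force: 0.0
```

Request:
drive_tool(moves=[0,0,0,0,-1,0,0,0,0,-1,0,0,0,0,-1,0,0,0,0,-1,0,0,0,0,-1])

```text
time: 27.0
tcp_pos: [0.4576, -0.349, 0.0464]
eef_rot: [-180.0, 0.0, -0.7]
force: [-0.1, -0.4, -0.5]
opening: 0.0911
gripper_force: 0.0
```

Request:
drive_tool(moves=[0,0,-0.1,0,-1,0,0,-0.3,0,-1,0,0,-0.4,0,-1,0,0,-0.4,0,-1,0,0,-0.3,0,-1])

```text
time: 27.5
tcp_pos: [0.4581, -0.3495, 0.2002]
eef_rot: [179.9, -0.1, -0.6]
force: [1.0, -0.6, -0.2]
opening: 0.0931
gripper_force: 0.0
```

Request:
drive_tool(moves=[0,0,0,0,-1,0,0,0,0,-1,0,0,0,0,-1,0,0,0,0,-1,0,0,0,0,-1])

```text
time: 28.0
tcp_pos: [0.4571, -0.3485, 0.1952]
eef_rot: [-179.9, 0.1, -0.7]
force: [-0.0, 0.0, -0.4]
opening: 0.0927
gripper_force: 0.0
```

```bash
python3 - <<'E'
from h import *
from station import *
o=get_obs();print(o["time"],o["tcp_pos"],o["force"],o["opening"])
for n in C:
    cv2.imwrite(f"pics/{n}9.png",capture(n))
    for q in("scraper","jar","tumbler","fruitbowl"): print(n,q,[(round(r["p"],2),r["rect"]) for r in models.regions_of(q,n)[:1]])
P=np.vstack([box((.4576,-.349,-.6),.11,.02,.032,.086),box((.4576,-.349,-.6),.13,.003,.018,.07)])
q=proj("side",P);print("expected home side",q.min(0),q.max(0))
E
```

```text
28.0 [ 0.45714624 -0.34852252  0.19517958] [-0.01086511  0.02456573 -0.38425072] 0.09268258023504668
side scraper [(0.69, [342.0, 250.0, 378.1, 289.5])]
side jar [(0.95, [228.9, 150.9, 247.2, 185.0])]
side tumbler [(0.6, [183.3, 151.0, 207.4, 178.1])]
side fruitbowl [(0.73, [392.3, 236.8, 437.4, 273.3])]
top scraper []
top jar [(0.61, [169.9, 156.9, 191.2, 178.5])]
top tumbler [(0.57, [127.8, 176.2, 155.2, 199.2])]
top fruitbowl [(0.58, [362.9, 148.7, 393.6, 183.1])]
expected home side [342.31702166 247.26118085] [379.98792561 287.60765981]
```

The scraper stands where expected when fully home, and the bystanders haven't moved.

```bash
python3 -c "from station import *; print(hand_in())"
```

```text
the job is handed in; nothing more can be done
None
```

I handed the job in at about 28 s: all three lemon ends are in the tray, the scraper is fully home in the pale block's slot and released, and the jar, tumbler and fruit bowl stand where they were. The first grasp closed above the handle and was redone, and the blade once pressed the board with about 53 N.

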